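# Fish the trapped key out of the narrow slot

## Robot

A 7-joint arm with a two-finger parallel gripper is mounted at the origin on a cart in front of the work surface, level with it; the furniture and walls round the work are solid. World frame = base frame: x ahead of the robot, y to its left, z up, the work surface at z = 0. Lengths are in m, angles in rad, forces in N, time in s.
With the tool pointing down it reaches from about 0.4 to 0.9 m from the base axis. Payload 5.5 kg.
Tool frame: the origin (TCP) lies between the finger pads; the fingertips stand 14 mm ahead of it and the grasp point (between the pads) lies 5 mm behind it; z points along the fingers, y is the line along which they close (so a half turn about z gives the same grasp; the last joint's range is limited). The gripper opens to 85 mm and grips with 20 to 120 N. Pads are 22 mm wide; open, the fingers measure 114 mm over their backs; the gripper's body (76 mm by 85 mm) begins 54 mm behind the grasp point. The pads swing forward as they close: fully open they stand 13 mm farther back than shut.
Start: joints at [-0.881, 0.501, -0.427, 1.55, 0.221, 1.138, -0.21], TCP at [0.269, 0.592, 0.216] pointing down, gripper open.
Joint ranges: [-2.88, 2.88], [-0.31, 2.03], [-1.54, 1.56], [0.2, 2.42], [-1.41, 4.55], [0.19, 2.02], [-2.57, 2.57]. Speed limits (rad/s): [2.57, 2.57, 3.14, 3.14, 3.14, 3.14, 3.14].

## Interface

Orientations are given as a rotation vector (axis times angle).
In Python, from rig import env gives the robot as it stands.
- The arm moves only by the shell command python3 -m inch 'ROWS' [OPENING]. ROWS is JSON, a list of rows, each an object with "translation": the shift along the tool's x, y, z each as a share of 0.05 m, from -1 to 1, a list of three; "angular": the turn, a rotation vector about the tool's x, y, z each as a share of 4 degrees, from -1 to 1, a list of three. In form: [{"translation": [dx, dy, dz], "angular": [wx, wy, wz]}, ...]. A call has 1 to 12 rows; each row shifts and turns the commanded pose from where the row before left it, along the tool's axes as they then stand; what a row does not reach is not made up. A row lasts 1/8 s, in which the tool goes at most 62.5 mm and 10.7 degrees, less where a joint would pass 70% of its speed; a pose out of reach is approached as far as the arm can. A call with a number of a shift or a turn outside -1 to 1 is refused whole. A call with a gripper value outside its range is refused whole. OPENING is the gripper's target within -1 to 1 (shut at 1, half-way at 0, fully open at -1), set as the call begins (- or left out, the last holds). The fingers move at their own pace and stop on an object; the grip force is fixed at half the most. Time passes only in rows, so rows that do not move let the fingers close. It gives the time, the measured TCP pose, the force, the opening and the grip force at its end, in the units of the state.
- env.get_obs(): the state, without advancing time (a new reading comes with each control period).
- env.get_image(name): name is "side" or "top"; returns (picture, depth): 400x640x3 uint8, red, green, blue; 400x640 float32, m along the optical axis (not along the pixel's ray), 0 where there is no reading.
- env.camera_params(name): a dict with "fovy" (degrees; the focal length in pixels is half the picture's height over the tangent of half this angle, whatever the lens; pixels are square), "cx", "cy" (the principal point, pixels), "dist_coeffs" ([k1, k2, p1, p2, k3] as OpenCV has them; the pictures are not rectified), "cam_to_world" (4x4, takes a point from camera to world coordinates). Camera axes: x right, y up, looking along -z (the intrinsics and any distortion apply to the point x, -y, -z); pixel columns grow to the right and rows downward; lengths in m; the calibration is good to about 2 mm. A picture is of the moment at which its call begins. camera_params takes no time and is no camera call.
- env.close_job(): hands the job in; it is judged then, once.
The state is a dict: "t": time; "joints": joint angles; "qd": joint speeds; "tau": joint torques, N m; "ee_pos": TCP position; "ee_rot": TCP orientation; "contact_force": force on the tool from outside, world axes, zero at the start; "moment": the same for the moment, N m; "gripper_width": opening from 0.0 (shut) to 1.0 (fully open); "finger_force": force on a finger pad.
Only numpy, scipy, OpenCV 4.12 (cv2) and the standard library are available. Lean on these libraries where they do the work, as an engineer would, in place of code of your own. Each camera call takes 0.05 s, during which the arm holds its last target. There are 200 camera calls.

## Task

The cupboard key has slid deep into the narrow slot of the wooden spice stand. Take the hook from its wire rest, feel your way in and gently drag the key out until all of it lies on the board in front of the slot, touching it only with the hook and never leaning hard on the wood or the key. Then hang the hook upright on its rest again, and leave the things on and beside the stand where they are.

Things in the scene. Friction and masses are not known exactly. Their poses are not given: they have to be found in the camera images.
- riser: Low wooden spice stand, fixed. Origin on the worktop under the middle of its slot's mouth; x points straight into the slot, z up. A base board, 6 mm thick, 130 wide, runs from x = -120 (open board before the slot) to 110 and is also the slot's floor. The block on it spans x = 0 to 110, 130 wide, top at z = 62. A small tin (to z = 97) and an egg timer (to z = 122) stand on its far half.
- mouth (a point): Middle of the lower edge of the slot's mouth, on the board; axes as riser. The slot is 34 mm wide (17 to each side), 33 high, 95 deep to its back wall, straight and level.
- key_ring (a point): Centre of the ring (27 mm outer, 13 inner diameter) of the brass key, 3.5 mm above its underside. The key lies flat, 7 mm thick, 51 long, about 60 g; its shaft with a small bit runs from the ring along the point's -x. At the start the ring is to the back, its centre 50 to 65 mm deep in the slot and within 2 mm of the middle; the shaft points to the mouth within 9 degrees.
- key_tip (a point): End of the key's shaft, 37.5 mm from the ring's centre; same axes as key_ring.
- hook_grip (a point): Centre of the upright wooden handle of the hook, 20 x 20 mm square, 70 high; z up along it, x the way the hook's foot points. The hook weighs 0.18 kg, mostly the handle. Its sole (lowest end) lies 129 to 161 mm below this point: the rod telescopes and is left at another length each time, held by 30 N friction. That length is not measured: feel for it, e.g. by touching the board softly.
- hook_collar (a point): Centre of the underside of the hook's round steel collar (34 mm across, 5 thick), 40 mm below hook_grip; axes as hook_grip. Below it a 10 mm tube (60 long), then a 6 mm rod. From the rod's end a springy level 6 mm wire foot runs 100 mm along x to a toe turned straight down (6 mm thick; sole 18 mm below the foot's top side, axis at x = 100). The toe gives about 1 mm for each 3 N.
- seat (a point): Seat of the fixed wire rest: midway between its two prongs, at the height of their tops (134 mm above the worktop); here the collar's underside sits. The prongs (8 mm wire, 18 clear between) run along the point's x and the fork is open to -x, its ends 28 mm before the seat; a post stands 50 mm to +x, no higher. The hook hangs with its tube between the prongs, its foot below them pointing roughly to -y.
- rest_base (a point): Middle of the top of the rest's wooden base, 10 mm above the worktop; axes as seat. The base is 100 (x) by 90 mm. A hook lifted a few mm leaves the fork level through the open side, and returns the same way.
- clay_tin: Small round white tin, 50 mm across, 35 high, loose on top of the stand. Origin under its centre.
- egg_timer: Black egg-shaped timer, 49 mm across, 60 high, loose on top of the stand. Origin under its centre.
- salt_shaker: Glass salt shaker, 47 mm across, 112 high, loose on the worktop to the right of the stand's board. Origin under its centre.
Things that resemble listed ones, but are neither listed nor needed, are in the scene too. Of the things that look like the part that bears hook_grip, the larger one is meant.

How it is judged:
On the way, in this order (a step that is already met when the one before it is completed fails the run):
1. the hook is taken off its rest (distance between hook_grip and seat above 0.1 m), for 0.2 s.
2. the hook's toe drags at the key inside the slot (contact force between hook and key above 0.05 N and x of key_ring in the frame of riser below 0.045 m), for 0.1 s.
3. the whole key is out of the slot (x of key_ring in the frame of riser below -0.015 m and x of key_tip in the frame of riser below 0 m), for 0.2 s.
At the end, for the whole second after the job is handed in: The whole key lies at rest on the board in front of the slot (ring centre at least 15 mm before the mouth and over the board, tip outside too); the hook hangs upright (within 7 degrees) and at rest on its wire rest, collar down on the prongs, within 14 mm of the seat, let go (all of step 3 and x of key_ring in the frame of riser above -0.125 m and y of key_ring in the frame of riser between -0.07 and 0.07 m and z of key_ring in the frame of riser between 0.004 and 0.016 m and horizontal distance between hook_grip and seat below 0.014 m and z of hook_grip in the frame of seat between 0.034 and 0.046 m and angle between hook_grip's own z axis and vertical below 0.12 rad and linear speed of each of key, hook below 0.02 m/s and contact force between hook and the fingers below 0.05 N); the robot touches nothing.
It fails at once if the hook bears on the wooden stand or the key with more than 12 N (contact force between hook and riser above 12 N or contact force between hook and key above 12 N).
It fails at once if the robot touches the key (contact force between any of the fingers, the arm and key above 0.2 N).
It fails at once if the tin, the timer or the salt shaker is moved by more than 20 mm (distance of any of clay_tin, egg_timer, salt_shaker from where it was at the start of the episode above 0.02 m).
It also fails if it takes over 67 s, if anything falls off the work surface, if the arm or the gripper's body presses on something with over 40 N, if the wrist force passes 120 N, or if a joint passes its speed limit or range.

## Working session

There is one attempt and no reset: what is moved stays moved. The work goes in short steps, Python scripts to look and compute and a shell command to move; the robot and the scene stay as the last step left them, time stands still between calls to the robot, and variables do not carry over. Pictures are saved under pics/ and viewed, at most 11 in all, crops included, and the job is handed in when it is done.

```bash
ls; mkdir -p pics; cat > h.py <<'E'
import numpy as np, cv2
from rig import env
def K(name):
    p=env.camera_params(name); f=200/np.tan(np.radians(p["fovy"])/2)
    return np.array([[f,0,p["cx"]],[0,f,p["cy"]],[0,0,1.]]),np.array(p["dist_coeffs"],float),np.array(p["cam_to_world"])
def ray(name,uv):
    k,d,T=K(name); q=cv2.undistortPoints(np.array(uv,float).reshape(-1,1,2),k,d).reshape(-1,2)
    r=np.c_[q[:,0],-q[:,1],-np.ones(len(q))]
    return T[:3,3],r@T[:3,:3].T
def atz(name,uv,z):
    o,r=ray(name,uv); return o+r*((z-o[2])/r[:,2])[:,None]
def atd(name,uv,D):
    o,r=ray(name,uv); return np.array([o+r[i]*D[int(round(v)),int(round(u))] for i,(u,v) in enumerate(uv)])
def proj(name,P):
    k,d,T=K(name); M=np.linalg.inv(T); c=np.atleast_2d(P)@M[:3,:3].T+M[:3,3]
    return cv2.projectPoints(c*[1,-1,-1],np.zeros(3),np.zeros(3),k,d)[0].reshape(-1,2)
E
python3 - <<'E'
from h import *
for n in("side","top"):
    im,D=env.get_image(n); cv2.imwrite(f"pics/{n}0.png",im[:,:,::-1]); np.save(f"{n}0.npy",D); k,d,T=K(n); print(n,k[0,0],d,T.round(3).tolist())
o=env.get_obs(); print({k:np.round(v,3) for k,v in o.items()})
E
```

```text
pics
side 474.9949336943495 [-0.0686842  0.         0.         0.         0.       ] [[0.858, 0.286, -0.426, -0.015], [-0.513, 0.443, -0.735, -1.048], [-0.022, 0.85, 0.527, 0.84], [0.0, 0.0, 0.0, 1.0]]
top 378.96037215670924 [0.00964179 0.         0.         0.         0.        ] [[-0.118, 0.971, -0.206, 0.395], [-0.993, -0.116, 0.021, -0.059], [-0.004, 0.207, 0.978, 0.993], [0.0, 0.0, 0.0, 1.0]]
{'t': np.float64(0.1), 'joints': array([-0.881,  0.502, -0.427,  1.551,  0.221,  1.138, -0.21 ]), 'qd': array([-0.001, -0.002, -0.001, -0.004,  0.001,  0.   ,  0.   ]), 'tau': array([-1.1000e-02, -5.7081e+01, -5.8380e+00, -2.8175e+01,  1.1000e-02,
        6.0000e-03,  0.0000e+00]), 'ee_pos': array([0.269, 0.591, 0.215]), 'ee_rot': array([-6.65e-01, -3.07e+00,  3.00e-03]), 'contact_force': array([0.171, 0.05 , 0.536]), 'moment': array([0.017, 0.03 , 0.006]), 'finger_force': np.float64(0.0), 'gripper_width': np.float64(0.999)}
```

View pics/side0.png

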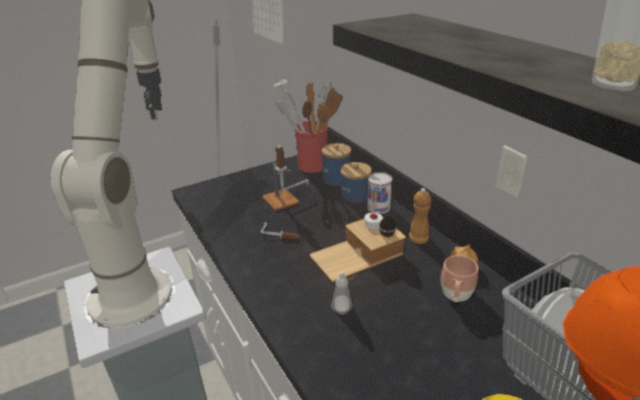

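View pics/top0.png

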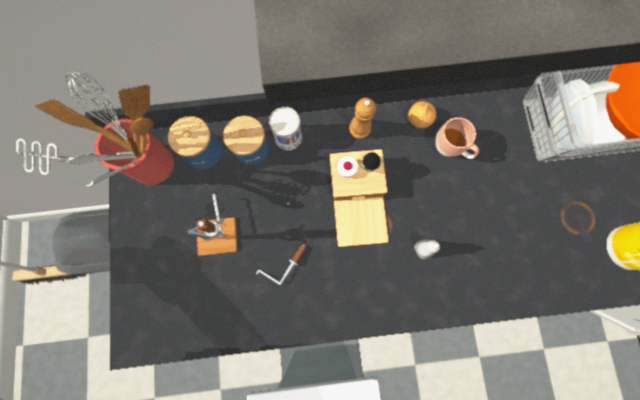

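The side view shows the upright hook on its rest at about (282,175), and a small hook lying at (280,234). The top view shows the rest at about (213,235) with the foot running up to (214,197), the small lying hook at (285,265), and the stand at (360,198) with its board towards the robot. The shaker is at (427,249). There are two hook candidates: the upright one at top (205,226) and the lying one at (297,255). The upright one fits because it is larger and hangs on the wire rest. I'll confirm this in an enlarged crop.

```bash
python3 - <<'E'
import cv2,numpy as np
t=cv2.imread("pics/top0.png"); s=cv2.imread("pics/side0.png")
f=lambda im,x,y,w,h,k:cv2.resize(im[y:y+h,x:x+w],None,fx=k,fy=k,interpolation=cv2.INTER_CUBIC)
cv2.imwrite("pics/c1.png",np.hstack([f(t,180,188,66,75,8)[:600,:400*2][:, :528],f(s,255,140,33*2,75,4)[:, :264].repeat(1,0) if 0 else cv2.resize(f(s,258,140,54,75,4),(272,378)).__class__(0) if 0 else np.vstack([f(s,258,140,54,75,5),np.zeros((225,270,3),np.uint8)])]))
cv2.imwrite("pics/c2.png",f(t,322,145,75,108,5.5))
E
```

```text
(no output)
```

View pics/c1.png

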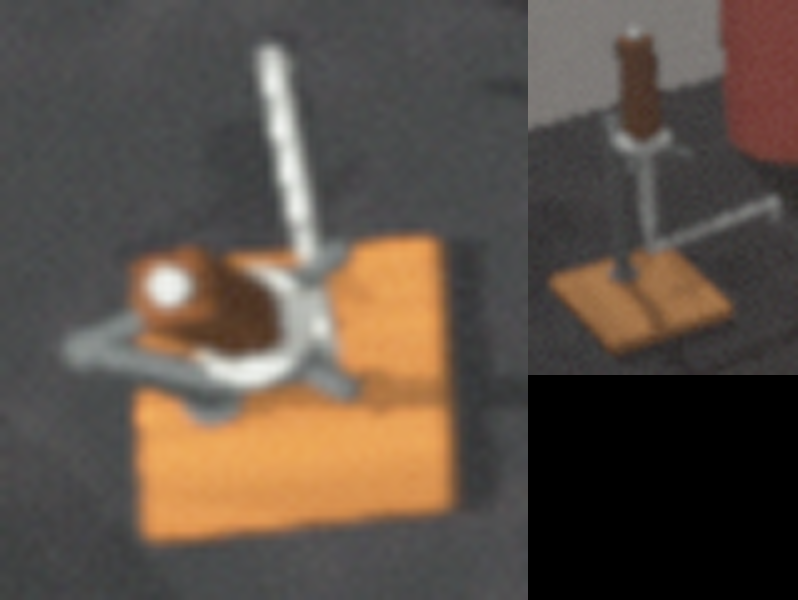

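View pics/c2.png

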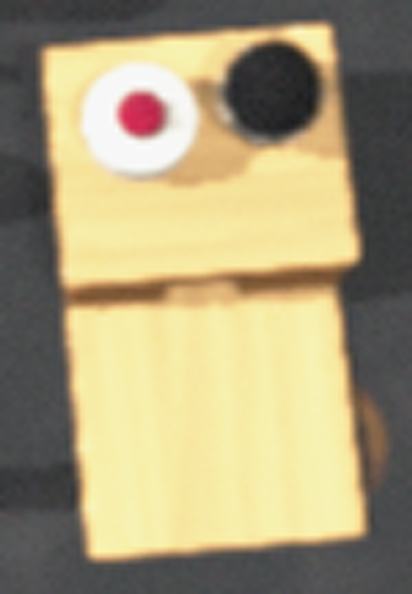

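The crops confirm it: in c1 the larger hook stands on the rest, with its knob at about (200.5,223.4), prong ends at (222.6,219.5) and (222.6,235.6), and toe end at (213.3,193.8). In c2 the board's front corners are at (337.6,246) and (388.1,242.2). The block's top edge runs from (332.9,196.6) to (386.7,192.2).

```bash
cat > m.py <<'E'
from h import *
def px(c,ox,oy,k): c=np.array(c,float); return (c+.5)/k-.5+[ox,oy]
def rigid(A,B):
    a=A-A.mean(0); b=B-B.mean(0); H=(a[:,0]*b[:,1]-a[:,1]*b[:,0]).sum(),(a*b).sum(); th=np.arctan2(*H)
    R=np.array([[np.cos(th),-np.sin(th)],[np.sin(th),np.cos(th)]]); t=B.mean(0)-R@A.mean(0)
    return th,t,np.linalg.norm(A@R.T+t-B,axis=1)
E
python3 - <<'E'
from m import *
D=np.load("top0.npy")
f=px([[88,558],[366,537]],322,145,5.5); t=px([[62,286],[358,262],[42,45],[330,22]],322,145,5.5)
B=np.vstack([atz("top",f,.006),atz("top",t,.062)])[:,:2]
A=np.array([[-.12,.065],[-.12,-.065],[0,.065],[0,-.065],[.11,.065],[.11,-.065]])
th,tt,e=rigid(A,B); print("riser yaw",np.degrees(th),tt,e*1e3)
b=px([[132,262],[440,237],[455,512],[145,543]],180,188,8); B=atz("top",b,.010)[:,:2]
# seat x = +y world (left in image); y=-x world(down)
A=np.array([[.05,-.045],[-.05,-.045],[-.05,.045],[.05,.045]])
ths,ts,e=rigid(A,B); print("rest yaw",np.degrees(ths),ts,e*1e3,B)
pr=px([[347,253],[347,387]],180,188,8); P=atz("top",pr,.132); print("prong ends",P)
R=np.array([[np.cos(ths),-np.sin(ths)],[np.sin(ths),np.cos(ths)]]); print("in rest frame",(P[:,:2]-ts)@R)
kn=px([[168,287]],180,188,8); print("knob",[ (z,(atz("top",kn,z)[0,:2]).round(4)) for z in(.205,.212,.22)], atd("top",kn,D))
ft=px([[272,62],[283,120],[293,180],[303,240]],180,188,8); print("foot depth pts",atd("top",ft,D))
for z in (.03,.045,.06):
    Q=atz("top",ft,z); d=Q[0]-Q[-1]; print(z,Q[0],np.degrees(np.arctan2(d[1],d[0])))
# side-view cross check: predicted pixels
print("side/top proj of mouth etc", proj("top",[[*tt,.006]]),proj("side",[[*tt,.006],[*ts,.174]]),proj("top",[[*ts,.174]]))
Ds=np.load("side0.npy"); S=np.array([[258+110/5,140+90/5]]); print("handle side",atd("side",S,Ds))
# handle depth points top: z between .14 and .215 near rest
v,u=np.mgrid[190:262,182:246]; P=atd("top",np.c_[u.ravel(),v.ravel()],D)
m=(P[:,2]>.185)&(P[:,2]<.23)&(D[v.ravel(),u.ravel()]>0); print(m.sum(),np.median(P[m],0),P[m].max(0),P[m].min(0))
E
```

```text
riser yaw -2.043415843822574 [ 0.59716691 -0.17335273] [1.78244573 2.93634347 4.07113447 3.29346646 5.00908899 5.12551291]
rest yaw 88.88547740007817 [0.54081632 0.20688251] [1.67230846 0.3017619  0.62787954 0.84366882] [[0.58820271 0.25687726]
 [0.58453613 0.15605644]
 [0.49429941 0.15746968]
 [0.49622704 0.25712665]]
prong ends [[0.55947307 0.15618787 0.132     ]
 [0.52088773 0.15861817 0.132     ]]
in rest frame [[-0.05032215 -0.01963927]
 [-0.04864284  0.01898604]]
knob [(0.205, array([0.542 , 0.1851])), (0.212, array([0.5407, 0.1829])), (0.22, array([0.5392, 0.1805]))] [[0.54063104 0.18278358 0.21249033]]
foot depth pts [[ 0.63742493  0.19427065  0.05844328]
 [ 0.61834646  0.19198589  0.05821208]
 [ 0.59856953  0.18977098  0.05908807]
 [ 0.59107865  0.20375516 -0.00118986]]
0.03 [0.64481566 0.20198811 0.03      ] 6.179405583053687
0.045 [0.64091804 0.19791819 0.045     ] 6.179405583053696
0.06 [0.63702043 0.19384826 0.06      ] 6.179405583053682
side/top proj of mouth etc [[357.97855872 198.34940333]] [[357.31117448 252.84053059]
 [276.04123514 154.47930677]] [[195.13044711 227.26489349]]
handle side [[0.53802521 0.17244551 0.17666965]]
141 [0.53884523 0.1792254  0.20847836] [0.55060749 0.19327812 0.21591243] [0.53024292 0.16980333 0.1850549 ]
```

```bash
cat > go.py <<'E'
# python3 go.py x y z hookyaw_deg : shares in tool axes from the measured pose (tool y = hook y, tool down)
import sys
from h import *
from scipy.spatial.transform import Rotation as Ro
x,y,z,w=map(float,sys.argv[1:5]); o=env.get_obs()
R=Ro.from_rotvec(o["ee_rot"]); c,s=np.cos(np.radians(w)),np.sin(np.radians(w))
G=Ro.from_matrix(np.array([[-c,-s,0],[-s,c,0],[0,0,-1]]))
print("turn(4deg)",((R.inv()*G).as_rotvec(degrees=True)/4).round(2))
d=np.array([x,y,z])-o["ee_pos"]
print("d mm",(d*1e3).round(1),"shift now-axes",(R.inv().apply(d)/.05).round(3),"goal-axes",(G.inv().apply(d)/.05).round(3))
print("t",round(float(o["t"]),2),"p",o["ee_pos"].round(4),"F",o["contact_force"].round(2),"w",round(float(o["gripper_width"]),3))
E
python3 - <<'E'
from m import *
D=np.load("top0.npy"); 
im=cv2.imread("pics/top0.png")
v,u=np.mgrid[140:256,322:398]; u=u.ravel();v=v.ravel(); P=atd("top",np.c_[u,v],D); ok=D[v,u]>0
T=ok&(abs(P[:,2]-.062)<.006); Bd=ok&(abs(P[:,2]-.006)<.005)&(im[v,u,2]>170)
for n,m,z,A in(("top",T,.062,(110,130)),("board",Bd,.006,None)):
    mk=np.zeros(im.shape[:2],np.uint8); mk[v[m],u[m]]=1
    mk=cv2.morphologyEx(mk,cv2.MORPH_OPEN,np.ones((3,3)));k,l,st,_=cv2.connectedComponentsWithStats(mk); i=1+st[1:,4].argmax(); yy,xx=np.nonzero(l==i)
    W=atz("top",np.c_[xx,yy],z)[:,:2]*1e3; c,sz,a=cv2.minAreaRect(W.astype(np.float32)); print(n,P[m,2].mean().round(4),np.round(c,1),np.round(sz,1),round(a,1),np.round(cv2.boxPoints((c,sz,a)),0).tolist())
f=px([[88,558],[366,537]],322,145,5.5); t=px([[62,286],[358,262],[42,45],[330,22]],322,145,5.5)
B=np.vstack([atz("top",f,.006),atz("top",t,.062)])[:,:2]; print((B*1e3).round(1).tolist())
# side-view check of front board corners
print("predicted side px front corners", proj("side",np.c_[B[:2],[.006,.006]]).round(1).tolist(), proj("side",np.c_[B[2:],[.062]*4]).round(1).tolist())
E
python3 go.py .5405 .183 .30 6.3
```

```text
top 0.0629 [ 651.8 -176.4] [133.6 115.2] 88.2 [[592.0, -241.0], [707.0, -245.0], [711.0, -111.0], [596.0, -108.0]]
board 0.0067 [ 538.3 -172.2] [131.6 126.7] 87.0 [[472.0, -235.0], [598.0, -241.0], [605.0, -110.0], [478.0, -103.0]]
[[477.9, -103.5], [472.2, -235.2], [597.6, -104.8], [592.8, -240.9], [713.7, -109.7], [708.8, -245.4]]
predicted side px front corners [[308.5, 254.0], [331.2, 280.9]] [[344.3, 224.9], [370.6, 250.0], [378.0, 213.7], [405.8, 236.9]]
turn(4deg) [-0.02 -0.01 -7.69]
d mm [ 271.6 -408.1   85.2] shift now-axes [-8.324 -5.184 -1.694] goal-axes [-4.504 -8.708 -1.703]
t 0.1 p [0.2689 0.5911 0.2148] F [0.17 0.05 0.54] w 0.999
```

```bash
python3 -m inch '[{"translation":[0,0,-0.85],"angular":[0,0,-0.96]},{"translation":[0,0,-0.85],"angular":[0,0,-0.96]},{"translation":[0,0,0],"angular":[0,0,-0.96]},{"translation":[0,0,0],"angular":[0,0,-0.96]},{"translation":[0,0,0],"angular":[0,0,-0.96]},{"translation":[0,0,0],"angular":[0,0,-0.96]},{"translation":[0,0,0],"angular":[0,0,-0.96]},{"translation":[0,0,0],"angular":[0,0,-0.96]}]' -1
python3 -m inch '[{"translation":[-0.3,-0.9,0],"angular":[0,0,0]},{"translation":[-0.3,-0.9,0],"angular":[0,0,0]},{"translation":[-0.4,-0.9,0],"angular":[0,0,0]},{"translation":[-0.4,-0.9,0],"angular":[0,0,0]},{"translation":[-0.4,-0.9,0],"angular":[0,0,0]},{"translation":[-0.5,-0.9,0],"angular":[0,0,0]},{"translation":[-0.5,-0.9,0],"angular":[0,0,0]},{"translation":[-0.5,-0.9,0],"angular":[0,0,0]},{"translation":[-0.5,-0.9,0],"angular":[0,0,0]},{"translation":[-0.5,-0.5,0],"angular":[0,0,0]},{"translation":[0,0,0],"angular":[0,0,0]}]'
python3 go.py .5405 .183 .30 6.3
```

```text
t: 1.1
ee_pos: [0.2689, 0.5913, 0.3001]
ee_rot: [0.175, -3.136, 0.002]
contact_force: [-0.7, -0.4, 0.9]
gripper_width: 0.997
finger_force: 0.0
t: 2.48
ee_pos: [0.5315, 0.1842, 0.3]
ee_rot: [0.162, -3.137, 0.002]
contact_force: [-0.8, 0.2, -0.1]
gripper_width: 1.0
finger_force: 0.0
turn(4deg) [-0.02 -0.01 -0.1 ]
d mm [ 9.  -1.2  0. ] shift now-axes [-0.177 -0.042 -0.001] goal-axes [-0.176 -0.043 -0.001]
t 2.48 p [0.5315 0.1842 0.3   ] F [-0.81  0.16 -0.14] w 1.0
```

```bash
python3 -m inch '[{"translation":[-0.18,-0.04,0.2],"angular":[0,0,-0.1]},{"translation":[0,0,0.6],"angular":[0,0,0]},{"translation":[0,0,0.6],"angular":[0,0,0]},{"translation":[0,0,0.6],"angular":[0,0,0]},{"translation":[0,0,0.56],"angular":[0,0,0]},{"translation":[0,0,0],"angular":[0,0,0]}]'
python3 - <<'E'
from h import *
im,D=env.get_image("side"); im2,_=env.get_image("top")
f=lambda im,x,y,w,h,k:cv2.resize(im[y:y+h,x:x+w],None,fx=k,fy=k,interpolation=cv2.INTER_CUBIC)
cv2.imwrite("pics/g1.png",np.hstack([f(im,230,110,100,110,4),f(im2,160,180,100,110,4)])[:,:,::-1])
E
```

```text
t: 3.22
ee_pos: [0.5361, 0.1874, 0.17]
ee_rot: [0.187, -3.13, 0.001]
contact_force: [-0.8, 0.3, 0.2]
gripper_width: 0.998
finger_force: 0.0
```

View pics/g1.png

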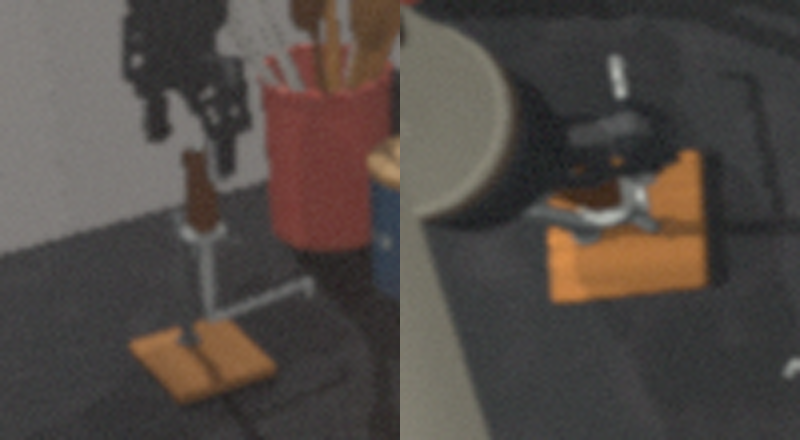

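The crop shows the open fingers around the handle. In the side view the fingertips are at about (269,144) and (286,153), and the handle's top is at about (279,148). I'll compare these with projected positions.

```bash
python3 - <<'E'
from h import *
print("tips",proj("side",[[.536,.187+.05,.169],[.536,.187-.05,.169],[.536,.187+.05,.156],[.536,.187-.05,.156]]).round(1).tolist())
print("knob,collar,toe",proj("side",[[.5405,.183,.2125],[.5405,.183,.139],[.640,.194,.0585]]).round(1).tolist())
u=[(258+105/5,140+33/5),(230+194/4,110+152/4),(230+203/4,110+236/4),(230+309/4,110+283/4)];print(u)
for p,z in zip(u,(.2125,.209,.136,.0585)): print(atz("side",[p],z).round(4))
E
python3 go.py .5405 .183 .17 6.3
```

```text
tips [[270.7, 152.8], [284.7, 164.7], [271.1, 156.4], [285.0, 168.5]]
knob,collar,toe [[278.4, 146.2], [280.0, 167.2], [306.7, 179.5]]
[(279.0, 146.6), (278.5, 148.0), (280.75, 169.0), (307.25, 180.75)]
[[0.5407 0.1793 0.2125]]
[[0.538  0.1778 0.209 ]]
[[0.5392 0.1758 0.136 ]]
[[0.6375 0.1853 0.0585]]
turn(4deg) [ 0.01 -0.    0.12]
d mm [ 1.9 -4.9 -3.1] shift now-axes [-0.026 -0.103  0.061] goal-axes [-0.027 -0.102  0.061]
t 3.33 p [0.5386 0.1879 0.1731] F [ 0.18 -0.63  0.69] w 1.004
```

```bash
python3 - <<'E'
from h import *
for i in range(2):
    o=env.get_obs(); print(o["t"],o["ee_pos"].round(4),o["joints"].round(3),o["qd"].round(3))
    im,D=env.get_image("side")
v,u=np.mgrid[105:165,255:297]; u=u.ravel();v=v.ravel();P=atd("side",np.c_[u,v],D)
dark=im[v,u].max(1)<75
m=dark&(P[:,2]>.14)&(D[v,u]>0)&(abs(P[:,0]-.54)<.08)&(abs(P[:,1]-.18)<.12)
Q=P[m]; 
for a in np.arange(.14,.30,.01):
    k=(Q[:,2]>=a)&(Q[:,2]<a+.01)
    if k.any(): print(round(a,2),k.sum(),Q[k,:2].min(0).round(3),Q[k,:2].max(0).round(3),np.median(Q[k,:2],0).round(3))
E
```

```text
3.325 [0.5386 0.1879 0.1731] [-0.123  0.392 -0.325  1.799  0.147  0.974  1.181] [ 0.007 -0.019  0.001 -0.022 -0.001 -0.001  0.   ]
3.375 [0.5393 0.1879 0.1738] [-0.123  0.391 -0.324  1.798  0.147  0.974  1.181] [ 0.004 -0.013  0.003 -0.01   0.001 -0.001 -0.001]
0.15 17 [0.529 0.168] [0.55  0.188] [0.534 0.176]
0.16 19 [0.53  0.166] [0.548 0.19 ] [0.54  0.173]
0.17 17 [0.53 0.17] [0.55 0.18] [0.538 0.174]
0.18 13 [0.53  0.169] [0.546 0.18 ] [0.537 0.173]
0.19 13 [0.531 0.171] [0.544 0.181] [0.535 0.174]
0.2 19 [0.526 0.169] [0.544 0.235] [0.534 0.178]
0.21 27 [0.525 0.13 ] [0.551 0.237] [0.539 0.228]
0.22 23 [0.526 0.129] [0.55  0.236] [0.54  0.228]
0.23 32 [0.524 0.125] [0.551 0.235] [0.54  0.227]
0.24 20 [0.525 0.119] [0.55  0.239] [0.537 0.232]
0.25 58 [0.518 0.11 ] [0.557 0.256] [0.534 0.134]
0.26 61 [0.515 0.111] [0.559 0.256] [0.534 0.145]
0.27 82 [0.516 0.111] [0.557 0.254] [0.528 0.162]
0.28 85 [0.516 0.112] [0.557 0.255] [0.529 0.159]
0.29 99 [0.517 0.115] [0.56  0.249] [0.529 0.168]
```

```bash
python3 - <<'E'
from h import *
im,D=env.get_image("side"); print(env.get_obs()["ee_pos"].round(4))
v,u=np.mgrid[105:172,250:300]; u=u.ravel();v=v.ravel();P=atd("side",np.c_[u,v],D)
m=(D[v,u]>0)&(abs(P[:,0]-.54)<.05)&(P[:,2]>.14)
for n,k in(("L",m&(P[:,1]>.205)&(P[:,1]<.27)),("R",m&(P[:,1]<.155)&(P[:,1]>.09))):
    i=np.argsort(P[k,2])[:6]; print(n,P[k][i].round(3).tolist(),im[v[k][i],u[k][i]].tolist())
cv2.imwrite("pics/g2.png",cv2.resize(im[100:170,245:310],None,fx=8,fy=8,interpolation=cv2.INTER_NEAREST)[:,:,::-1])
E
```

```text
[0.5397 0.1875 0.1743]
L [[0.544, 0.238, 0.201], [0.531, 0.232, 0.204], [0.528, 0.233, 0.204], [0.538, 0.232, 0.205], [0.534, 0.233, 0.206], [0.528, 0.234, 0.207]] [[90, 86, 86], [94, 94, 90], [103, 101, 97], [85, 82, 81], [77, 75, 71], [77, 72, 74]]
R [[0.541, 0.139, 0.203], [0.548, 0.141, 0.204], [0.545, 0.141, 0.205], [0.55, 0.138, 0.205], [0.535, 0.134, 0.207], [0.554, 0.138, 0.207]] [[102, 101, 98], [102, 101, 99], [99, 97, 96], [102, 98, 97], [91, 89, 88], [95, 92, 89]]
```

View pics/g2.png

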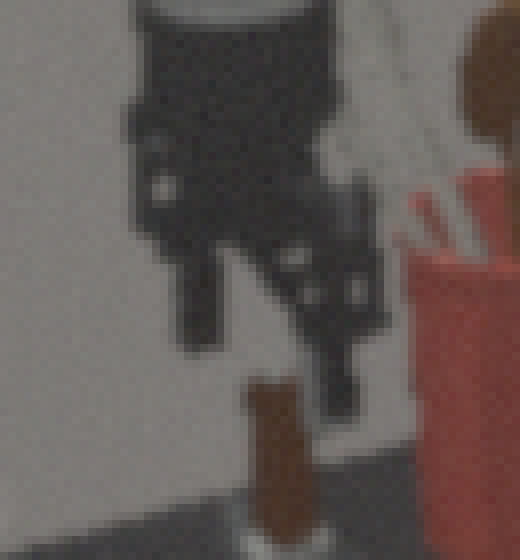

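The picture shows the fingertips at about (270,143) and (287,152), level with the handle's top at about (279,147). Depth puts the tips at z≈0.203, roughly 30 mm above what the TCP reading implies. I'll lower slowly by that amount and watch the force.

```bash
python3 -m inch '[{"translation":[0,-0.1,0.1],"angular":[0,0,0.12]},{"translation":[0,0,0.1],"angular":[0,0,0]},{"translation":[0,0,0.1],"angular":[0,0,0]},{"translation":[0,0,0.1],"angular":[0,0,0]},{"translation":[0,0,0.1],"angular":[0,0,0]},{"translation":[0,0,0.1],"angular":[0,0,0]},{"translation":[0,0,0],"angular":[0,0,0]},{"translation":[0,0,0],"angular":[0,0,0]}]'
python3 - <<'E'
from h import *
im,D=env.get_image("side"); print(env.get_obs()["ee_pos"].round(4))
v,u=np.mgrid[105:182,250:300]; u=u.ravel();v=v.ravel();P=atd("side",np.c_[u,v],D)
m=(D[v,u]>0)&(abs(P[:,0]-.54)<.05)&(P[:,2]>.12)
for n,k in(("L",m&(P[:,1]>.205)&(P[:,1]<.27)),("R",m&(P[:,1]<.155)&(P[:,1]>.09))):
    i=np.argsort(P[k,2])[:5]; print(n,P[k][i].round(3).tolist())
E
```

```text
t: 4.47
ee_pos: [0.5395, 0.1819, 0.1429]
ee_rot: [-0.17, 3.137, 0.0]
contact_force: [0.2, -0.1, -0.1]
gripper_width: 1.003
finger_force: 0.0
[0.5396 0.1819 0.143 ]
L [[0.537, 0.231, 0.123], [0.537, 0.236, 0.129], [0.534, 0.223, 0.131], [0.54, 0.235, 0.132], [0.536, 0.211, 0.132]]
R [[0.522, 0.154, 0.133], [0.542, 0.139, 0.169], [0.547, 0.136, 0.172], [0.544, 0.137, 0.173], [0.549, 0.132, 0.174]]
```

```bash
python3 -m inch '[{"translation":[0,0,0],"angular":[0,0,0]},{"translation":[0,0,0],"angular":[0,0,0]},{"translation":[0,0,0],"angular":[0,0,0]},{"translation":[0,0,0],"angular":[0,0,0]},{"translation":[0,0,0],"angular":[0,0,0]},{"translation":[0,0,0],"angular":[0,0,0]},{"translation":[0,0,0],"angular":[0,0,0]},{"translation":[0,0,0],"angular":[0,0,0]}]' 1
python3 - <<'E'
from h import *
im,D=env.get_image("side"); o=env.get_obs(); print(o["ee_pos"].round(4),o["contact_force"],o["moment"])
cv2.imwrite("pics/g3.png",cv2.resize(im[100:200,245:315],None,fx=5,fy=5,interpolation=cv2.INTER_CUBIC)[:,:,::-1])
E
```

```text
t: 5.52
ee_pos: [0.5396, 0.1819, 0.143]
ee_rot: [-0.17, 3.137, 0.0]
contact_force: [-0.5, 1.0, 2.6]
gripper_width: 0.224
finger_force: 58.5
[0.5396 0.1819 0.143 ] [-0.19461862  0.17433049  2.21278779] [0.11840445 0.05745686 0.04618873]
```

View pics/g3.png

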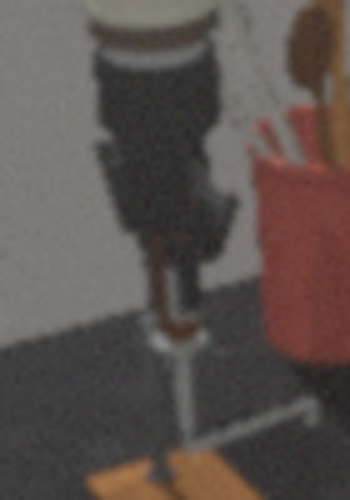

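The handle is gripped: the opening is about 19 mm and the finger force 58 N. The seat corresponds to a TCP reading of (0.5396, 0.1819, 0.143). Now I'll lift and slide out of the fork.

```bash
python3 -m inch '[{"translation":[0,0,-0.08],"angular":[0,0,0]},{"translation":[0,0,-0.08],"angular":[0,0,0]},{"translation":[0,0,0],"angular":[0,0,0]},{"translation":[0.025,-0.2,0],"angular":[0,0,0]},{"translation":[0.038,-0.3,0],"angular":[0,0,0]},{"translation":[0.05,-0.4,0],"angular":[0,0,0]},{"translation":[0.05,-0.4,0],"angular":[0,0,0]},{"translation":[0.05,-0.4,0],"angular":[0,0,0]},{"translation":[0.05,-0.4,0],"angular":[0,0,0]},{"translation":[0,0,0],"angular":[0,0,0]}]'
python3 go.py .5 -.17 .2 -2.3
```

```text
t: 6.82
ee_pos: [0.5375, 0.0725, 0.1506]
ee_rot: [0.162, -3.137, 0.002]
contact_force: [0.1, -0.9, -2.8]
gripper_width: 0.224
finger_force: 58.7
turn(4deg) [-0.02 -0.01  2.05]
d mm [ -37.5 -242.5   49.4] shift now-axes [ 1.247 -4.749 -0.98 ] goal-axes [ 0.555 -4.876 -0.988]
t 6.83 p [0.5375 0.0725 0.1506] F [ 0.07 -0.87 -2.82] w 0.224
```

```bash
python3 -m inch '[{"translation":[0,0,-0.5],"angular":[0,0,0.7]},{"translation":[0,0,-0.5],"angular":[0,0,0.7]},{"translation":[0.6,0,0],"angular":[0,0,0.65]},{"translation":[0.6,-0.5,0],"angular":[0,0,0]},{"translation":[0.4,-0.6,0],"angular":[0,0,0]},{"translation":[0,-0.7,0],"angular":[0,0,0]},{"translation":[0,-0.7,0],"angular":[0,0,0]},{"translation":[0,-0.7,0],"angular":[0,0,0]},{"translation":[0,-0.7,0],"angular":[0,0,0]},{"translation":[0,-0.6,0],"angular":[0,0,0]},{"translation":[0,0,0],"angular":[0,0,0]},{"translation":[0,0,0],"angular":[0,0,0]}]'
python3 go.py .436 -.168 .2 -2.3
```

```text
t: 8.32
ee_pos: [0.45, -0.1463, 0.2007]
ee_rot: [0.054, 3.141, 0.001]
contact_force: [-0.6, 0.0, -1.3]
gripper_width: 0.226
finger_force: 58.9
turn(4deg) [ 0.01 -0.    0.08]
d mm [-14.  -21.7  -0.7] shift now-axes [ 0.264 -0.443  0.014] goal-axes [ 0.262 -0.444  0.015]
t 8.32 p [ 0.45   -0.1463  0.2007] F [-0.56  0.04 -1.3 ] w 0.226
```

```bash
python3 -m inch '[{"translation":[0.26,-0.44,0],"angular":[0,0,0.08]},{"translation":[0,0,0.4],"angular":[0,0,0]},{"translation":[0,0,0.4],"angular":[0,0,0]},{"translation":[0,0,0.4],"angular":[0,0,0]},{"translation":[0,0,0.3],"angular":[0,0,0]},{"translation":[0,0,0.1],"angular":[0,0,0]},{"translation":[0,0,0],"angular":[0,0,0]},{"translation":[0,0,0],"angular":[0,0,0]}]'
python3 go.py .436 -.168 .105 -2.3
python3 - <<'E'
from h import *
im,D=env.get_image("side"); im2,D2=env.get_image("top")
f=lambda im,x,y,w,h,k:cv2.resize(im[y:y+h,x:x+w],None,fx=k,fy=k,interpolation=cv2.INTER_CUBIC)
cv2.imwrite("pics/b1.png",np.hstack([f(im,290,190,100,120,4),f(im2,305,180,100,120,4)])[:,:,::-1])
E
```

```text
t: 9.32
ee_pos: [0.4367, -0.1691, 0.1214]
ee_rot: [0.064, 3.14, -0.001]
contact_force: [0.1, -0.2, -1.2]
gripper_width: 0.226
finger_force: 59.0
turn(4deg) [-0.    0.02 -0.01]
d mm [ -0.7   1.1 -16.4] shift now-axes [0.015 0.021 0.329] goal-axes [0.014 0.021 0.329]
t 9.32 p [ 0.4367 -0.1691  0.1214] F [ 0.09 -0.24 -1.23] w 0.226
```

View pics/b1.png

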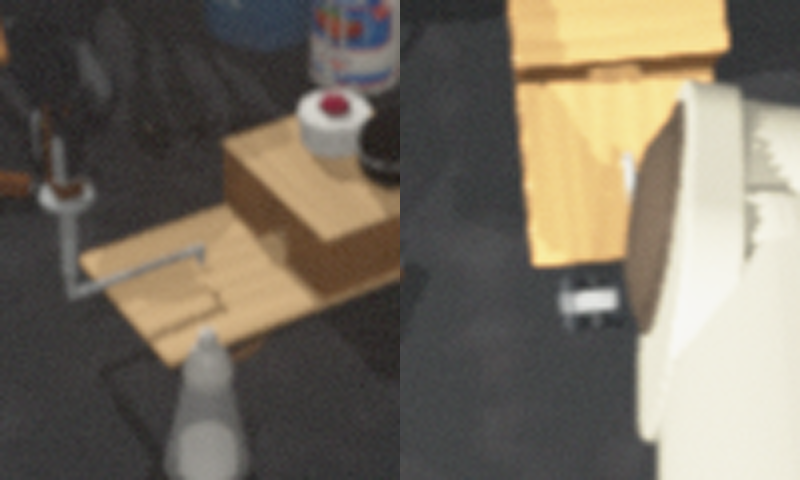

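The side crop shows the foot reaching over the board, with the toe bend at about (340.5,251.5). The mouth shows as a pale patch at (359,250). The top crop shows the toe end at about (362.5,218.5). I'll check these against the expected toe position, then feel for the board.

```bash
python3 - <<'E'
from m import *
for z in(.033,.037,.041): print(z,atz("side",[(340.3,251.2)],z).round(4),atz("top",[(362.4,218.2)],z).round(4))
print("foot start side",atz("side",[(290+72/4,190+293/4)],.037).round(4))
print("mouth side left/right/bottom",atz("side",[(357,251),(359,254),(362.5,257)],.006).round(4))
print(proj("side",[[.596,-.1745,.006],[.596+.0007,-.1575,.006],[.5947,-.1915,.006],[.596,-.1575,.039],[.5947,-.1915,.039]]).round(1).tolist())
E
python3 -m inch '[{"translation":[0,0,0.06],"angular":[0,0,0]},{"translation":[0,0,0.06],"angular":[0,0,0]},{"translation":[0,0,0],"angular":[0,0,0]},{"translation":[0,0,0],"angular":[0,0,0]}]'
python3 -m inch '[{"translation":[0,0,0.03],"angular":[0,0,0]},{"translation":[0,0,0.03],"angular":[0,0,0]},{"translation":[0,0,0],"angular":[0,0,0]}]'
```

```text
0.033 [[ 0.542  -0.1704  0.033 ]] [[ 0.5387 -0.1744  0.033 ]]
0.037 [[ 0.5392 -0.1748  0.037 ]] [[ 0.5381 -0.1739  0.037 ]]
0.041 [[ 0.5364 -0.1791  0.041 ]] [[ 0.5375 -0.1734  0.041 ]]
foot start side [[ 0.4389 -0.1726  0.037 ]]
mouth side left/right/bottom [[ 0.6012 -0.1659  0.006 ]
 [ 0.5982 -0.1803  0.006 ]
 [ 0.5988 -0.1967  0.006 ]]
[[357.2, 253.2], [354.0, 250.0], [360.2, 256.5], [354.0, 240.8], [360.5, 247.1]]
t: 9.93
ee_pos: [0.436, -0.169, 0.1147]
ee_rot: [-0.064, -3.141, -0.0]
contact_force: [0.0, 0.7, -1.5]
gripper_width: 0.23
finger_force: 59.0
t: 10.3
ee_pos: [0.4359, -0.1689, 0.1116]
ee_rot: [-0.064, -3.141, -0.0]
contact_force: [-0.9, -0.3, -2.0]
gripper_width: 0.231
finger_force: 59.0
```

```bash
for i in 1 2; do :; done; python3 -m inch '[{"translation":[0,0,0.03],"angular":[0,0,0]},{"translation":[0,0,0.01],"angular":[0,0,0]},{"translation":[0,0,0],"angular":[0,0,0]},{"translation":[0,0,0],"angular":[0,0,0]}]'
python3 -m inch '[{"translation":[0,0,0.03],"angular":[0,0,0]},{"translation":[0,0,0],"angular":[0,0,0]},{"translation":[0,0,0],"angular":[0,0,0]}]'
```

```text
t: 10.8
ee_pos: [0.4361, -0.169, 0.1098]
ee_rot: [0.064, 3.141, 0.0]
contact_force: [-0.9, -0.4, -1.5]
gripper_width: 0.227
finger_force: 59.0
t: 11.18
ee_pos: [0.436, -0.169, 0.1084]
ee_rot: [-0.064, -3.141, 0.0]
contact_force: [-2.2, -0.3, 1.3]
gripper_width: 0.226
finger_force: 59.2
```

```bash
python3 -m inch '[{"translation":[0,0,0.01],"angular":[0,0,0]},{"translation":[0,0,0],"angular":[0,0,0]},{"translation":[0,0,0],"angular":[0,0,0]}]'
python3 -m inch '[{"translation":[0,0,-0.06],"angular":[0,0,0]},{"translation":[0,0,0],"angular":[0,0,0]},{"translation":[0,0,0],"angular":[0,0,0]}]'
```

```text
t: 11.55
ee_pos: [0.436, -0.169, 0.1078]
ee_rot: [-0.064, -3.141, 0.0]
contact_force: [-2.3, -0.3, 2.3]
gripper_width: 0.226
finger_force: 59.3
t: 11.92
ee_pos: [0.4361, -0.1689, 0.1107]
ee_rot: [0.064, 3.141, 0.0]
contact_force: [-0.1, -0.3, -1.5]
gripper_width: 0.227
finger_force: 59.1
```

The board is felt at TCP z ≈ 0.109, so the sole is at TCP z − 0.103. I'll raise to z 0.120 (sole about 17 mm) and enter.

```bash
python3 -m inch '[{"translation":[0,0,-0.19],"angular":[0,0,0]},{"translation":[-0.3,0,0],"angular":[0,0,0]},{"translation":[-0.3,0,0],"angular":[0,0,0]},{"translation":[-0.3,0,0],"angular":[0,0,0]},{"translation":[0,0,0],"angular":[0,0,0]},{"translation":[0,0,0],"angular":[0,0,0]}]'
python3 go.py .496 -.1705 .120 -2.3
```

```text
t: 12.68
ee_pos: [0.4804, -0.1706, 0.1198]
ee_rot: [-0.064, -3.139, -0.001]
contact_force: [0.3, 0.2, -1.8]
gripper_width: 0.223
finger_force: 59.0
turn(4deg) [ 0.01 -0.02 -0.01]
d mm [15.6  0.1  0.2] shift now-axes [-0.311  0.015 -0.005] goal-axes [-0.311  0.015 -0.004]
t 12.68 p [ 0.4804 -0.1706  0.1198] F [ 0.29  0.23 -1.78] w 0.223
```

```bash
python3 -m inch '[{"translation":[-0.1,0,0],"angular":[0,0,0]},{"translation":[-0.1,0,0],"angular":[0,0,0]},{"translation":[-0.1,0,0],"angular":[0,0,0]},{"translation":[-0.1,0,0],"angular":[0,0,0]},{"translation":[-0.1,0,0],"angular":[0,0,0]},{"translation":[0,0,0],"angular":[0,0,0]}]'
python3 -m inch '[{"translation":[-0.1,0,0],"angular":[0,0,0]},{"translation":[-0.1,0,0],"angular":[0,0,0]},{"translation":[-0.1,0,0],"angular":[0,0,0]},{"translation":[-0.1,0,0],"angular":[0,0,0]},{"translation":[0,0,0],"angular":[0,0,0]}]'
```

```text
t: 13.42
ee_pos: [0.5065, -0.1717, 0.1203]
ee_rot: [0.063, 3.141, 0.0]
contact_force: [0.2, 0.3, -2.0]
gripper_width: 0.221
finger_force: 59.0
t: 14.05
ee_pos: [0.5265, -0.1725, 0.1203]
ee_rot: [0.064, 3.141, 0.0]
contact_force: [-0.2, -0.9, -1.3]
gripper_width: 0.229
finger_force: 59.0
```

```bash
python3 -m inch '[{"translation":[-0.1,0,0],"angular":[0,0,0]},{"translation":[-0.1,0,0],"angular":[0,0,0]},{"translation":[-0.1,0,0],"angular":[0,0,0]},{"translation":[-0.1,0,0],"angular":[0,0,0]},{"translation":[-0.1,0,0],"angular":[0,0,0]},{"translation":[0,0,0],"angular":[0,0,0]}]'
python3 -m inch '[{"translation":[-0.1,0,0],"angular":[0,0,0]},{"translation":[-0.1,0,0],"angular":[0,0,0]},{"translation":[-0.1,0,0],"angular":[0,0,0]},{"translation":[-0.1,0,0],"angular":[0,0,0]},{"translation":[0,0,0],"angular":[0,0,0]}]'
python3 go.py .5815 -.1745 .120 -2.3
```

```text
t: 14.8
ee_pos: [0.5514, -0.1735, 0.1202]
ee_rot: [0.063, 3.141, 0.0]
contact_force: [-0.2, 0.9, -2.0]
gripper_width: 0.228
finger_force: 59.0
t: 15.42
ee_pos: [0.5714, -0.1744, 0.1203]
ee_rot: [0.063, 3.141, 0.0]
contact_force: [0.4, -0.6, -1.2]
gripper_width: 0.226
finger_force: 59.0
turn(4deg) [ 0.  0. -0.]
d mm [10.1 -0.1 -0.3] shift now-axes [-0.201  0.006  0.006] goal-axes [-0.201  0.006  0.006]
t 15.43 p [ 0.5714 -0.1744  0.1203] F [ 0.41 -0.56 -1.25] w 0.226
```

```bash
python3 -m inch '[{"translation":[-0.05,0,0],"angular":[0,0,0]},{"translation":[-0.05,0,0],"angular":[0,0,0]},{"translation":[-0.05,0,0],"angular":[0,0,0]},{"translation":[-0.05,0,0],"angular":[0,0,0]},{"translation":[0,0,0],"angular":[0,0,0]},{"translation":[0,0,0],"angular":[0,0,0]}]'
python3 -m inch '[{"translation":[-0.03,0,0],"angular":[0,0,0]},{"translation":[-0.03,0,0],"angular":[0,0,0]},{"translation":[0,0,0],"angular":[0,0,0]}]'
python3 go.py .585 -.1745 .120 -2.3
```

```text
t: 16.18
ee_pos: [0.5808, -0.1749, 0.1202]
ee_rot: [-0.064, -3.141, -0.0]
contact_force: [-0.7, -0.0, -2.4]
gripper_width: 0.226
finger_force: 59.0
t: 16.55
ee_pos: [0.5841, -0.175, 0.1203]
ee_rot: [0.064, 3.141, 0.0]
contact_force: [0.6, -0.6, -1.8]
gripper_width: 0.228
finger_force: 59.0
turn(4deg) [ 0.    0.   -0.01]
d mm [ 0.9  0.5 -0.3] shift now-axes [-0.017  0.01   0.006] goal-axes [-0.017  0.01   0.006]
t 16.55 p [ 0.5841 -0.175   0.1203] F [ 0.64 -0.58 -1.84] w 0.228
```

```bash
python3 -m inch '[{"translation":[-0.04,0,0],"angular":[0,0,0]},{"translation":[0,0,0],"angular":[0,0,0]},{"translation":[0,0,0],"angular":[0,0,0]}]'
python3 -m inch '[{"translation":[-0.04,0,0],"angular":[0,0,0]},{"translation":[0,0,0],"angular":[0,0,0]},{"translation":[0,0,0],"angular":[0,0,0]}]'
```

```text
t: 16.92
ee_pos: [0.5859, -0.1751, 0.1202]
ee_rot: [-0.064, -3.141, -0.0]
contact_force: [0.1, -0.2, -1.4]
gripper_width: 0.225
finger_force: 59.0
t: 17.3
ee_pos: [0.5872, -0.1752, 0.1201]
ee_rot: [-0.064, -3.139, -0.0]
contact_force: [-2.9, 0.6, -0.1]
gripper_width: 0.226
finger_force: 59.1
```

Back wall felt at TCP x ≈ 0.5865. I'll back off 4 mm and lower behind the ring.

```bash
python3 -m inch '[{"translation":[0.1,0,0],"angular":[0,0,0]},{"translation":[0,0,0.03],"angular":[0,0,0]},{"translation":[0,0,0.03],"angular":[0,0,0]},{"translation":[0,0,0.03],"angular":[0,0,0]},{"translation":[0,0,0],"angular":[0,0,0]},{"translation":[0,0,0],"angular":[0,0,0]}]'
python3 -m inch '[{"translation":[0,0,0.03],"angular":[0,0,0]},{"translation":[0,0,0.03],"angular":[0,0,0]},{"translation":[0,0,0.03],"angular":[0,0,0]},{"translation":[0,0,0.02],"angular":[0,0,0]},{"translation":[0,0,0],"angular":[0,0,0]},{"translation":[0,0,0],"angular":[0,0,0]}]'
```

```text
t: 18.05
ee_pos: [0.583, -0.175, 0.1158]
ee_rot: [0.064, 3.141, 0.0]
contact_force: [0.5, 0.6, -1.8]
gripper_width: 0.227
finger_force: 59.0
t: 18.8
ee_pos: [0.583, -0.175, 0.1103]
ee_rot: [0.064, 3.141, -0.0]
contact_force: [0.0, -0.3, -2.3]
gripper_width: 0.225
finger_force: 59.0
```

```bash
python3 -m inch '[{"translation":[0.08,0,0],"angular":[0,0,0]},{"translation":[0.08,0,0],"angular":[0,0,0]},{"translation":[0.08,0,0],"angular":[0,0,0]},{"translation":[0.08,0,0],"angular":[0,0,0]},{"translation":[0.08,0,0],"angular":[0,0,0]},{"translation":[0.08,0,0],"angular":[0,0,0]},{"translation":[0.08,0,0],"angular":[0,0,0]},{"translation":[0.08,0,0],"angular":[0,0,0]},{"translation":[0.08,0,0],"angular":[0,0,0]},{"translation":[0.08,0,0],"angular":[0,0,0]}]'
python3 -m inch '[{"translation":[0.08,0,0],"angular":[0,0,0]},{"translation":[0.08,0,0],"angular":[0,0,0]},{"translation":[0.08,0,0],"angular":[0,0,0]},{"translation":[0.08,0,0],"angular":[0,0,0]},{"translation":[0.08,0,0],"angular":[0,0,0]},{"translation":[0.08,0,0],"angular":[0,0,0]},{"translation":[0.08,0,0],"angular":[0,0,0]},{"translation":[0,0,0],"angular":[0,0,0]}]'
python3 - <<'E'
from h import *
im,D=env.get_image("side"); im2,D2=env.get_image("top")
f=lambda im,x,y,w,h,k:cv2.resize(im[y:y+h,x:x+w],None,fx=k,fy=k,interpolation=cv2.INTER_CUBIC)
cv2.imwrite("pics/k1.png",np.hstack([f(im,300,205,90,80,6),f(im2,335,180,40,80,6)])[:,:,::-1])
print(env.get_obs()["ee_pos"])
E
```

```text
t: 20.05
ee_pos: [0.5427, -0.1733, 0.1103]
ee_rot: [0.064, 3.141, 0.0]
contact_force: [0.1, 0.2, -2.0]
gripper_width: 0.224
finger_force: 59.0
t: 21.05
ee_pos: [0.5145, -0.172, 0.1102]
ee_rot: [-0.064, -3.14, -0.0]
contact_force: [-0.1, 0.4, -1.1]
gripper_width: 0.222
finger_force: 58.9
[ 0.5147853  -0.17186299  0.11022026]
```

View pics/k1.png

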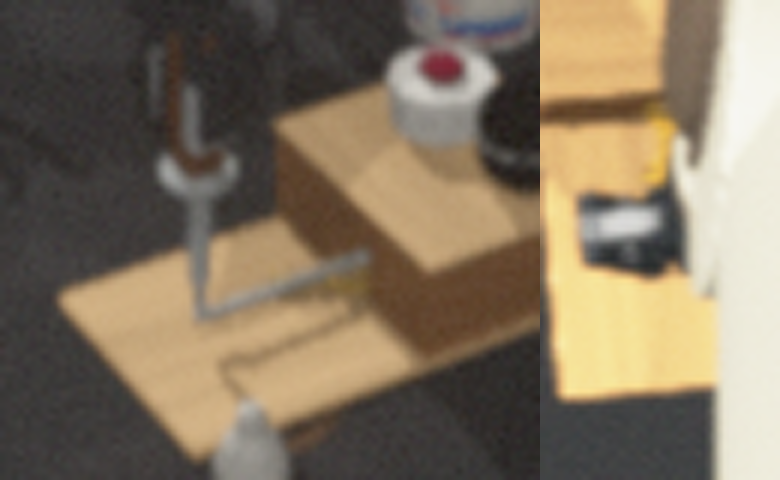

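The key's yellow shaft is coming out of the mouth: side (357,252), top (354,203). I'll keep dragging.

```bash
python3 -m inch '[{"translation":[0.08,0,0],"angular":[0,0,0]},{"translation":[0.08,0,0],"angular":[0,0,0]},{"translation":[0.08,0,0],"angular":[0,0,0]},{"translation":[0.08,0,0],"angular":[0,0,0]},{"translation":[0.08,0,0],"angular":[0,0,0]},{"translation":[0.08,0,0],"angular":[0,0,0]},{"translation":[0.08,0,0],"angular":[0,0,0]},{"translation":[0.08,0,0],"angular":[0,0,0]},{"translation":[0.08,0,0],"angular":[0,0,0]},{"translation":[0.08,0,0],"angular":[0,0,0]},{"translation":[0.08,0,0],"angular":[0,0,0]},{"translation":[0,0,0],"angular":[0,0,0]}]'
python3 - <<'E'
from h import *
im,D=env.get_image("side"); im2,D2=env.get_image("top")
f=lambda im,x,y,w,h,k:cv2.resize(im[y:y+h,x:x+w],None,fx=k,fy=k,interpolation=cv2.INTER_CUBIC)
cv2.imwrite("pics/k2.png",np.hstack([f(im,300,205,90,80,6),f(im2,335,180,40,80,6)])[:,:,::-1])
print(env.get_obs()["ee_pos"])
for n,i,x0,y0,x1,y1 in(("side",im,315,225,375,270),("top",im2,335,195,375,235)):
    h=cv2.cvtColor(i,cv2.COLOR_RGB2HSV)[y0:y1,x0:x1]; m=(h[:,:,0]>18)&(h[:,:,0]<32)&(h[:,:,1]>140); v,u=np.nonzero(m)
    if len(u): W=atz(n,np.c_[u+x0,v+y0],.01); print(n,len(u),W.min(0).round(3),W.max(0).round(3),W.mean(0).round(3))
E
```

```text
t: 22.65
ee_pos: [0.4706, -0.1704, 0.1102]
ee_rot: [-0.064, -3.14, -0.0]
contact_force: [-0.1, 0.2, -1.4]
gripper_width: 0.227
finger_force: 58.9
[ 0.47106144 -0.17035722  0.110315  ]
side 4 [ 0.56  -0.142  0.01 ] [ 0.563 -0.125  0.01 ] [ 0.562 -0.132  0.01 ]
top 93 [ 0.553 -0.169  0.01 ] [ 0.578 -0.122  0.01 ] [ 0.564 -0.149  0.01 ]
```

View pics/k2.png

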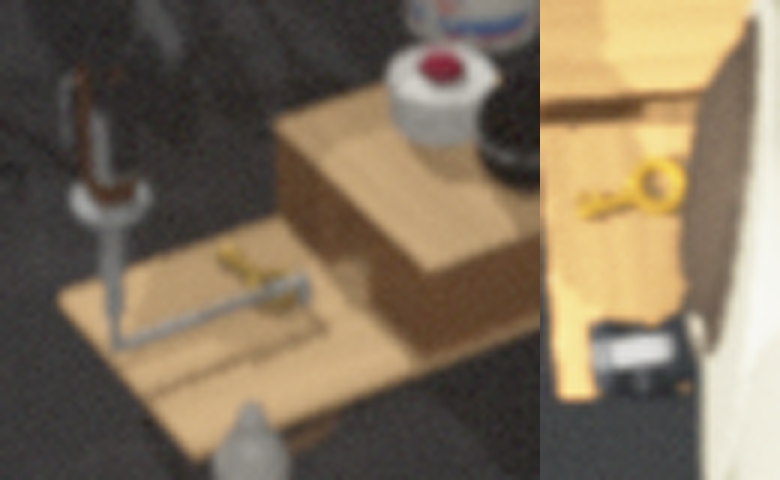

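The key lies wholly on the board: in the top view the ring is at (354.7,210.8) and the tip at (343,214.5), with the shaft turned to the left. I'll check its position, then lift and carry the hook back.

```bash
python3 - <<'E'
from h import *
W=atz("top",[(354.7,210.8),(342.8,214.6)],.0095)[:,:2]; c,s=np.cos(np.radians(-2.3)),np.sin(np.radians(-2.3)); print(W.round(4),((W-[.5945,-.1745])@np.array([[c,-s],[s,c]])*1e3).round(1))
E
python3 -m inch '[{"translation":[0,0,-0.1],"angular":[0,0,0]},{"translation":[0,0,-0.2],"angular":[0,0,0]},{"translation":[0,0,-0.4],"angular":[0,0,0]},{"translation":[0,0,-0.5],"angular":[0,0,0]},{"translation":[0,0,-0.6],"angular":[0,0,0]},{"translation":[0,0,0],"angular":[0,0,0]},{"translation":[0,0,0],"angular":[0,0,0]}]'
python3 go.py .537 .072 .20 6.2
```

```text
[[ 0.5642 -0.1598]
 [ 0.5578 -0.1273]] [[-30.9  13.5]
 [-38.6  45.7]]
t: 23.62
ee_pos: [0.4707, -0.1702, 0.2]
ee_rot: [-0.064, -3.141, -0.0]
contact_force: [-0.6, 0.1, -2.0]
gripper_width: 0.226
finger_force: 59.1
turn(4deg) [ 0.   -0.01 -2.13]
d mm [ 66.3 242.2   0. ] shift now-axes [-1.129e+00  4.894e+00 -1.000e-03] goal-axes [-1.842e+00  4.673e+00 -1.000e-03]
t 23.62 p [ 0.4707 -0.1702  0.2   ] F [-0.61  0.15 -1.98] w 0.226
```

```bash
python3 -m inch '[{"translation":[0,0.5,0],"angular":[0,0,0]},{"translation":[0,0.7,0],"angular":[0,0,0]},{"translation":[0,0.7,0],"angular":[0,0,0]},{"translation":[0,0.7,0],"angular":[0,0,0]},{"translation":[0,0.7,0],"angular":[0,0,0]},{"translation":[-0.3,0.7,0],"angular":[0,0,0]},{"translation":[-0.4,0.6,0],"angular":[0,0,0]},{"translation":[-0.4,0.3,0],"angular":[0,0,-0.7]},{"translation":[0,0,0],"angular":[0,0,-0.7]},{"translation":[0,0,0],"angular":[0,0,-0.73]},{"translation":[0,0,0],"angular":[0,0,0]},{"translation":[0,0,0],"angular":[0,0,0]}]'
python3 go.py .5375 .0725 .151 6.2
```

```text
t: 25.12
ee_pos: [0.5354, 0.072, 0.1995]
ee_rot: [0.168, -3.136, 0.0]
contact_force: [-0.5, 0.1, -1.4]
gripper_width: 0.225
finger_force: 58.9
turn(4deg) [ 0.   -0.02 -0.02]
d mm [  2.1   0.5 -48.5] shift now-axes [-0.045  0.006  0.969] goal-axes [-0.044  0.006  0.969]
t 25.12 p [0.5354 0.072  0.1995] F [-0.49  0.09 -1.41] w 0.225
```

```bash
python3 -m inch '[{"translation":[-0.045,0,0.3],"angular":[0,0,0]},{"translation":[0,0,0.3],"angular":[0,0,0]},{"translation":[0,0,0.33],"angular":[0,0,0]},{"translation":[0,0,0],"angular":[0,0,0]},{"translation":[0,0,0],"angular":[0,0,0]}]'
python3 go.py .5396 .1819 .152 6.2; python3 go.py .5386 .137 .152 6.2
```

```text
t: 25.75
ee_pos: [0.5383, 0.0725, 0.1537]
ee_rot: [0.17, -3.137, -0.0]
contact_force: [-0.4, 0.6, -1.8]
gripper_width: 0.231
finger_force: 59.0
turn(4deg) [ 0. -0. -0.]
d mm [  1.3 109.4  -1.7] shift now-axes [-0.262  2.173  0.035] goal-axes [-0.262  2.172  0.034]
t 25.75 p [0.5383 0.0725 0.1537] F [-0.38  0.61 -1.77] w 0.231
turn(4deg) [ 0. -0. -0.]
d mm [ 0.3 64.5 -1.7] shift now-axes [-0.145  1.282  0.035] goal-axes [-0.146  1.282  0.034]
t 25.75 p [0.5383 0.0725 0.1537] F [-0.38  0.61 -1.77] w 0.231
```

```bash
python3 -m inch '[{"translation":[-0.036,0.32,0.0],"angular":[0,0,0]},{"translation":[-0.036,0.32,0],"angular":[0,0,0]},{"translation":[-0.036,0.32,0],"angular":[0,0,0]},{"translation":[-0.037,0.32,0],"angular":[0,0,0]},{"translation":[0,0,0],"angular":[0,0,0]},{"translation":[0,0,0],"angular":[0,0,0]}]'
python3 go.py .5396 .1819 .152 6.2
```

```text
t: 26.5
ee_pos: [0.5384, 0.1364, 0.1537]
ee_rot: [0.17, -3.137, 0.001]
contact_force: [-0.2, 0.2, -2.6]
gripper_width: 0.227
finger_force: 58.9
turn(4deg) [-0.01 -0.   -0.  ]
d mm [ 1.2 45.5 -1.7] shift now-axes [-0.121  0.903  0.033] goal-axes [-0.121  0.903  0.033]
t 26.5 p [0.5384 0.1364 0.1537] F [-0.18  0.25 -2.57] w 0.227
```

```bash
python3 -m inch '[{"translation":[-0.02,0.15,0],"angular":[0,0,0]},{"translation":[-0.02,0.15,0],"angular":[0,0,0]},{"translation":[-0.02,0.15,0],"angular":[0,0,0]},{"translation":[-0.02,0.15,0],"angular":[0,0,0]},{"translation":[-0.02,0.15,0],"angular":[0,0,0]},{"translation":[-0.02,0.15,0],"angular":[0,0,0]},{"translation":[0,0,0],"angular":[0,0,0]},{"translation":[0,0,0],"angular":[0,0,0]}]'
python3 go.py .5396 .1819 .143 6.2
```

```text
t: 27.5
ee_pos: [0.5396, 0.1819, 0.1537]
ee_rot: [0.169, -3.137, 0.0]
contact_force: [-0.2, 0.0, -1.8]
gripper_width: 0.23
finger_force: 58.9
turn(4deg) [-0. -0. -0.]
d mm [ -0.   -0.  -10.7] shift now-axes [ 0.    -0.001  0.215] goal-axes [ 0.    -0.001  0.215]
t 27.5 p [0.5396 0.1819 0.1537] F [-0.16  0.03 -1.81] w 0.23
```

```bash
python3 -m inch '[{"translation":[0,0,0.06],"angular":[0,0,0]},{"translation":[0,0,0.06],"angular":[0,0,0]},{"translation":[0,0,0.06],"angular":[0,0,0]},{"translation":[0,0,0.025],"angular":[0,0,0]},{"translation":[0,0,0],"angular":[0,0,0]},{"translation":[0,0,0],"angular":[0,0,0]}]'
```

```text
t: 28.25
ee_pos: [0.5397, 0.1822, 0.1436]
ee_rot: [-0.17, 3.137, 0.0]
contact_force: [0.5, -0.2, -2.5]
gripper_width: 0.222
finger_force: 58.9
```

```bash
python3 -m inch '[{"translation":[0,0,0.016],"angular":[0,0,0]},{"translation":[0,0,0],"angular":[0,0,0]},{"translation":[0,0,0],"angular":[0,0,0]}]'; python3 -m inch '[{"translation":[0,0,0.01],"angular":[0,0,0]},{"translation":[0,0,0],"angular":[0,0,0]},{"translation":[0,0,0],"angular":[0,0,0]}]'
```

```text
t: 28.62
ee_pos: [0.5398, 0.1823, 0.143]
ee_rot: [-0.17, 3.137, 0.0]
contact_force: [-0.8, -0.0, 0.4]
gripper_width: 0.225
finger_force: 59.4
t: 29.0
ee_pos: [0.5398, 0.1823, 0.1429]
ee_rot: [-0.17, 3.136, 0.0]
contact_force: [-2.6, -0.6, 5.1]
gripper_width: 0.228
finger_force: 60.0
```

Seated: the rest now bears the load. I'll open the gripper and back off upward.

```bash
python3 -m inch '[{"translation":[0,0,-0.01],"angular":[0,0,0]},{"translation":[0,0,0],"angular":[0,0,0]},{"translation":[0,0,0],"angular":[0,0,0]},{"translation":[0,0,0],"angular":[0,0,0]},{"translation":[0,0,0],"angular":[0,0,0]},{"translation":[0,0,0],"angular":[0,0,0]},{"translation":[0,0,0],"angular":[0,0,0]},{"translation":[0,0,0],"angular":[0,0,0]}]' -1
python3 -m inch '[{"translation":[0,0,-0.2],"angular":[0,0,0]},{"translation":[0,0,-0.4],"angular":[0,0,0]},{"translation":[0,0,-0.6],"angular":[0,0,0]},{"translation":[0,0,-0.8],"angular":[0,0,0]},{"translation":[0,0,-0.8],"angular":[0,0,0]},{"translation":[0.8,0,0],"angular":[0,0,0]},{"translation":[0.8,0,0],"angular":[0,0,0]},{"translation":[0,0,0],"angular":[0,0,0]},{"translation":[0,0,0],"angular":[0,0,0]}]'
python3 - <<'E'
from m import *
im,D=env.get_image("side"); im2,D2=env.get_image("top")
f=lambda im,x,y,w,h,k:cv2.resize(im[y:y+h,x:x+w],None,fx=k,fy=k,interpolation=cv2.INTER_CUBIC)
cv2.imwrite("pics/e1.png",np.hstack([f(im,255,130,140,150,4),np.vstack([f(im2,185,190,60,75,4),f(im2,325,170,60,75,4)])])[:,:,::-1])
print(env.get_obs()["contact_force"].round(2))
for a in(cv2.imread("pics/side0.png")[:,:,::-1],im):
    print([a[152:164,276:284].mean().round(1)])
E
```

```text
t: 30.0
ee_pos: [0.5396, 0.1822, 0.1428]
ee_rot: [-0.17, 3.137, 0.0]
contact_force: [1.2, -1.0, 1.3]
gripper_width: 1.0
finger_force: 0.0
t: 31.12
ee_pos: [0.461, 0.1736, 0.2837]
ee_rot: [-0.169, 3.135, 0.0]
contact_force: [0.7, 0.0, -0.1]
gripper_width: 0.998
finger_force: 0.0
[-0.34  0.63 -0.27]
[np.float64(63.3)]
[np.float64(60.6)]
```

View pics/e1.png

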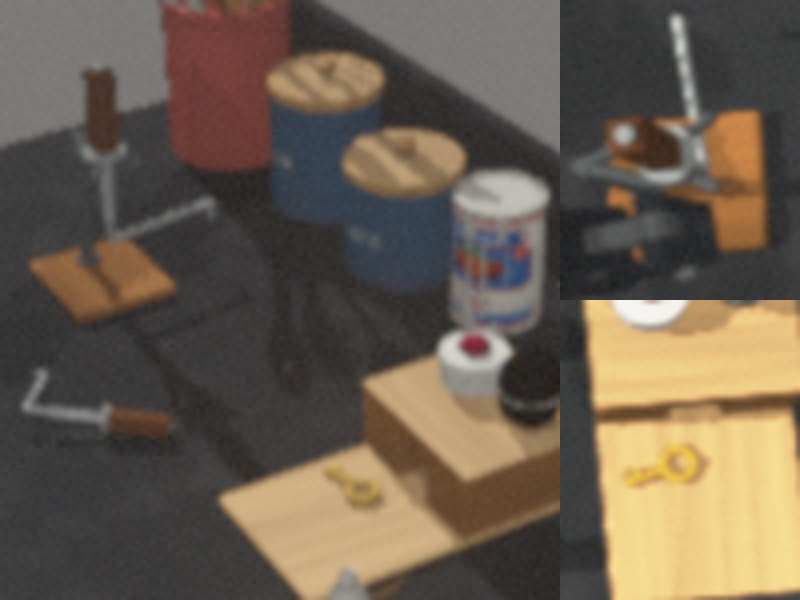

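The hook hangs upright on its rest at side (280,165) with its knob at top (201,223), as at the start. The key lies wholly on the board at top (350,212), and the tin and timer have not moved. Handing in.

```bash
python3 -c "
from rig import env
print(env.close_job())"
```

```text
the job is handed in; nothing more can be done
None
```

The key lies fully out on the board, about 31 mm in front of the slot, the hook hangs upright on its rest again, and the job was handed in at about 31 s; the hand-in gave no verdict.

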